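# Set the strain viewer's polarizer ring to its index clip and switch the lamp on

### The arm

A 6-joint arm with a two-finger parallel gripper is mounted at the origin on a cart in front of the work surface, level with it; the furniture and walls round the work are solid. World frame = base frame: x ahead of the robot, y to its left, z up, the work surface at z = 0. Lengths are in mm, angles in rad, forces in N, time in s.
With the tool pointing down it reaches from about 300 to 775 mm from the base axis. Payload 14.6 kg.
Tool frame: the origin (TCP) lies between the finger pads; the fingertips stand 8 mm ahead of it and the grasp point (between the pads) lies 11 mm behind it; z points along the fingers, y is the direction in which the jaws open and shut (so a half turn about z gives the same grasp; the last joint's range is limited). The gripper opens to 94 mm and grips with 3 to 60 N. Pads are 16 mm wide; open, the fingers measure 119 mm over their backs; the gripper's body (75 mm by 177 mm) begins 78 mm behind the grasp point.
Start: joints at [-1.302, 0.3, 1.521, -0, 1.321, -0.067], TCP at [181.231, -519.273, 178.446] pointing down, gripper open.
Joint ranges: [-3.03, 3.03], [-0.79, 2.21], [0.23, 2.52], [-1.04, 4.18], [0, 3.07], [-2.55, 2.55]. Speed limits (rad/s): [2.22, 2.22, 2.57, 3.14, 3.14, 3.14].

### API

Orientations are given as [roll, pitch, yaw] about the fixed x, y, z axes, in that order (R = Rz(yaw) Ry(pitch) Rx(roll)).
In Python, from cell import manip, cams, models gives the robot as it stands. The module is installed in compiled form; this text tells all that it offers.
- The arm moves only by the shell command python3 -m pendant 'ROWS' [OPENING] [FORCE]. ROWS is JSON, a list that holds one entry, the list of rows, each a list of 4 numbers: the shift along the tool's x, y, z in cm, then the turn about the tool's z in rad. In form: [[[x, y, z, roll], ...]]. A call has 1 to 5 rows; each row is the pose to reach, as a shift and turn from the pose commanded when the call began, along the tool's axes at that moment; what a row does not reach only later rows make up. A row lasts 1/10 s, in which the tool goes at most 50 mm and 8.59 degrees, less where a joint would pass 70% of its speed; a pose out of reach is approached as far as the arm can. A call with a gripper value outside its range is refused whole. OPENING is the opening, from -1 (shut) to 1 (fully open), so that 0 is half open, set as the call begins (- or left out, the last holds). The fingers move at their own pace and stop on an object; FORCE is the grip in N (left out, the last holds). Time passes only in rows, so rows that repeat a pose let the fingers close. It gives the time, the measured TCP pose, the force and the opening at its end, in the units of the state.
- manip.read_state(): the state, without advancing time (a new reading comes with each control period).
- cams.camera(name): name is "side" or "top" or "wrist"; returns a dict with "frame" (480x640x3 uint8, red, green, blue), "K" (3x3 intrinsics, pixels), "D" ([k1, k2, p1, p2, k3] as OpenCV has them; the pictures are not rectified), "pose" (4x4, takes a point from camera to world coordinates). Camera axes: x right, y down, z forward; pixel columns grow to the right and rows downward; lengths in mm; the calibration is good to about 2 mm. A picture is of the moment at which its call begins. There is no depth.
- manip.sign_off(): hands the job in, once; it reports no verdict.
Trained networks look in the newest picture that a camera, given by its name, has taken for a name from the list of things; names that differ only in an ending like _2 or _b are one class to them, and where a whole thing is asked for, a point or a joint stands for the part that bears it (a point fixed in the world has none). Each returns a list of dicts, best first, with "score" (0 to 1); they miss things now and then, are a little off and sometimes report something else, mostly with a low value. They report only what shows in the picture. A call takes as long as a camera call. They do not tell look-alikes from the thing itself.
- models.regions_of(camera, name): "pixels" (480x640 bool, what is visible of it) and "point" ([column, row] in pixels, amid what is visible of it).
The state is a dict: "clock": time; "joints": joint angles; "qd": joint speeds; "effort": joint torques, N m; "eef_pos": TCP position; "eef_rot": TCP orientation; "wrist_force": force on the tool from outside, world axes, zero at the start; "moment": the same for the moment, N m; "finger_gap": finger opening in mm.
Only numpy, scipy, OpenCV 4.12 (cv2) and the standard library are available. Lean on these libraries where they do the work, as an engineer would, in place of code of your own. Each camera call takes 0.05 s, during which the arm holds its last target.

### The job

A loupe stands on the strain viewer to be checked. Gently push the viewer's lever round, without gripping it, until its pointer is in line with the nose of the index clip on the scale, then press the lamp button fully down and let it go. Leave the viewer, the clip, the loupe and the other things where they are, and lift nothing.

Things in the scene. Friction and masses are not known exactly. Their poses are not given: they have to be found in the camera images.
- stand: The strain viewer, a loose 1.8 kg instrument on the bench: a black disc 190 mm across, 16 mm high, with white scale lines every 10 degrees on one side. In its middle: a turning metal ring (84 mm across, top 44 mm above the bench) and inside it a glass stage that does not turn (58 mm across, top at 46 mm). Origin: centre of the underside, on the ring's axis; z up; own -x is the middle of the scale.
- polar_ring: The turning ring with its lever; origin on its vertical axis at bench height, lever along own -x. Turns +-77 degrees from mid-scale and stays where left; 0.8 N at the post turns it. The lever is an arm 8 mm wide, 34 to 40 mm above the bench, out to an upright post. It starts on the scale's +y half (viewer's axes) and reaches the clip counter-clockwise seen from above, by 0.5 to 2.15 rad.
- lever_post (a point): Point on the axis of the lever's upright steel post, 66 mm from the ring's axis, 45 mm above the bench. The post is 12 mm thick (13.6 mm at its head) and reaches from 20 to 62 mm above the bench; there is 24 mm of free space between post and ring apart from the arm.
- pointer_tip (a point): Tip of the pointer that sticks out from the foot of the lever's post: 79 mm from the ring's axis, 22 mm above the bench.
- clip_nose (a point): Tip of the inward-pointing nose of the index clip, a small steel clip (12 mm wide, top 23 mm above the bench) on the disc's rim at the wanted setting. 79 mm from the ring's axis, 22 mm above the bench: it coincides with pointer_tip when the ring is set. The clip is stiff but can be pushed along the rim; it must stay.
- lamp_button (a joint): Travel of the lamp button: 0 up, 0.005 m fully down; it springs back. Fully down takes about 4 N.
- lamp_button_top (a point): Centre of the upper face of the round grey lamp button (20 mm across), on the disc at the viewer's own +x +y side, 75 mm from the ring's axis, pressed straight down.
- index_clip: The index clip as a part: origin on the ring's axis at bench height, the clip lies along its own -x.
- stage_center (a point): Centre of the glass stage's upper face, 46 mm above the bench, on the ring's axis.
- loupe: A loose black eye loupe 36 mm across and 27 mm high, 50 g, standing on the glass stage; its top is 73 mm above the bench. Origin: centre of its underside; z up.
- brass_weight: A loose brass weight 33 mm across and 44 mm high, standing just behind the viewer (bystander). Origin: centre of its underside.
- oil_bottle: A loose brown bottle 32 mm across and 66 mm high, standing behind the viewer (bystander). Origin: centre of its underside.
- pliers_red: Loose pliers with red handles lying left of the viewer (bystander). Origin: centre of the underside.
- tweezers: Loose steel tweezers lying left of the viewer (bystander). Origin: centre of the underside.
- ring_1: A loose small metal finger ring, 22 mm across, left of the viewer (bystander). Origin: centre of the underside.
- stereo_microscope: The fixed white stereo microscope left of the work, an obstacle only: 363 mm high; its head and eyepieces, 143 to 363 mm above the bench, reach 150 mm from its post towards the robot (own -x). A gripper that starts on the robot's left must be drawn in or raised before it swings past. Origin: bench height at the foot of its post; z up.
Things that resemble listed ones, but are neither listed nor needed, are in the scene too. Several things have the shape of the loupe; the one meant has the colours described above.

How it is judged (in metres and radians):
On the way, in this order (a step that is already met when the one before it is completed fails the run):
1. the pointer stands at the clip's nose (within 5 mm) and the ring is still (horizontal distance between pointer_tip and clip_nose below 0.005 m and angular speed of polar_ring below 0.1 rad/s), for 0.3 s.
2. the lamp button is pressed down with the ring still set (value of joint lamp_button above 0.0035 m and horizontal distance between pointer_tip and clip_nose below 0.005 m), for 0.05 s.
At the end, for the whole second after the job is handed in: The pointer is within 5 mm of the clip's nose and at rest, the lamp button has sprung back up, the loupe stands upright on the glass stage within 15 mm of its centre, and the viewer stands flat within 15 mm of where it was (horizontal distance between pointer_tip and clip_nose below 0.005 m and value of joint lamp_button below 0.0015 m and angular speed of polar_ring below 0.05 rad/s and horizontal distance between loupe and stage_center below 0.015 m and height (world z) of loupe above 0.042 m and angle between loupe's own z axis and vertical below 0.1 rad and distance of stand from where it was at the start of the episode below 0.015 m and angle between stand's own z axis and vertical below 0.05 rad); the robot touches nothing.
It fails at once if the lever is gripped or shoved hard (over 15 N from the fingers) (contact force between the fingers and polar_ring above 15 N).
It fails at once if the viewer is lifted, tipped or pushed more than 15 mm away (distance of stand from where it was at the start of the episode above 0.015 m or angle between stand's own z axis and vertical above 0.1 rad).
It fails at once if the index clip is displaced (over 15 mm with any movement of the viewer) (distance of clip_nose from where it was at the start of the episode above 0.015 m).
It fails at once if the loupe is lifted or displaced (distance of loupe from where it was at the start of the episode above 0.02 m or angle between loupe's own z axis and vertical above 0.3 rad).
It fails at once if a bystander is displaced by more than 20 mm (distance of any of brass_weight, oil_bottle, pliers_red, tweezers, ring_1 from where it was at the start of the episode above 0.02 m).
It also fails if it takes over 61 s, if anything falls off the work surface, if the arm or the gripper's body presses on something with over 40 N, if the wrist force passes 120 N, or if a joint passes its speed limit or range.

## Working session

There is one attempt and no reset: what is moved stays moved. The work goes in short steps, Python scripts to look and compute and a shell command to move; the robot and the scene stay as the last step left them, time stands still between calls to the robot, and variables do not carry over. Pictures are saved under pics/ and viewed, and the job is handed in when it is done.

```bash
mkdir -p pics; python3 - <<'E'
from cell import manip,cams,models
import cv2
s=manip.read_state();print(s)
for n in("top","side","wrist"):
    c=cams.camera(n);cv2.imwrite(f"pics/{n}0.png",c["frame"][:,:,::-1]);print(n,c["K"].tolist() if hasattr(c["K"],'tolist') else c["K"],c["D"],c["pose"])
    for t in ("stand","polar_ring","lever_post","pointer_tip","clip_nose","lamp_button_top","loupe","stereo_microscope"):
        print(t,[(round(r["score"],2),r["point"]) for r in models.regions_of(n,t)][:4])
E
```

```text
{'clock': 0.0, 'joints': array([-1.30158756e+00,  3.00487745e-01,  1.52159288e+00, -3.71750591e-05,
        1.32069531e+00, -6.65927853e-02]), 'qd': array([-1.22457400e-03,  1.96111405e-05, -1.59396163e-04, -2.19587257e-03,
       -1.39906995e-03, -1.10455209e-04]), 'effort': array([ 5.29989265e-04, -5.31807411e+01, -3.52730799e+01,  7.07955030e-02,
        2.43837159e-02, -8.14231430e-05]), 'eef_pos': array([ 181.15026832, -518.99418635,  177.87222779]), 'eef_rot': array([-3.14040960e+00, -4.28120993e-05,  3.35810749e-01]), 'wrist_force': array([1.28743241, 0.49077765, 1.028799  ]), 'moment': array([-0.01391303, -0.00872127,  0.01025028]), 'finger_gap': 93.69233898558636}
top [[442.4964248770788, 0.0, 319.4390642096591], [0.0, 442.4964248770788, 238.37536300638024], [0.0, 0.0, 1.0]] [0.03727737 0.         0.         0.         0.        ] [[ 6.73694604e-03 -9.99192427e-01  3.96119603e-02  5.08025928e+02]
 [-9.99571615e-01 -5.60066458e-03  2.87266367e-02  1.24317977e+01]
 [-2.84815846e-02 -3.97885210e-02 -9.98802119e-01  1.10668489e+03]
 [ 0.00000000e+00  0.00000000e+00  0.00000000e+
[... 924 characters left out ...]
 [(0.62, [356.7, 336.6]), (0.51, [310.6, 372.6])]
lamp_button_top []
loupe [(0.88, [324.0, 292.1]), (0.71, [356.8, 334.1])]
stereo_microscope []
wrist [[362.6883122909496, 0.0, 323.19527891359337], [0.0, 362.6883122909496, 241.30541745465044], [0.0, 0.0, 1.0]] [-0.0005774  0.         0.         0.         0.       ] [[ 3.30535366e-01 -9.19054730e-01 -2.14673648e-01  2.42827472e+02]
 [-9.43793596e-01 -3.21906116e-01 -7.50340033e-02 -4.96768119e+02]
 [-1.44404615e-04  2.27409006e-01 -9.73799324e-01  3.83709686e+02]
 [ 0.00000000e+00  0.00000000e+00  0.00000000e+00  1.00000000e+00]]
stand []
polar_ring []
lever_post []
pointer_tip []
clip_nose []
lamp_button_top []
loupe []
stereo_microscope []
```

```bash
python3 - <<'E'
import cv2
a=cv2.imread("pics/top0.png");b=cv2.imread("pics/side0.png")
cv2.imwrite("pics/top0c.png",cv2.resize(a[190:330,340:520],None,fx=4.4,fy=4.2,interpolation=cv2.INTER_CUBIC))
cv2.imwrite("pics/side0c.png",cv2.resize(b[250:430,250:470],None,fx=3.3,fy=3.3,interpolation=cv2.INTER_CUBIC))
E
```

```text
(no output)
```

View pics/top0.png

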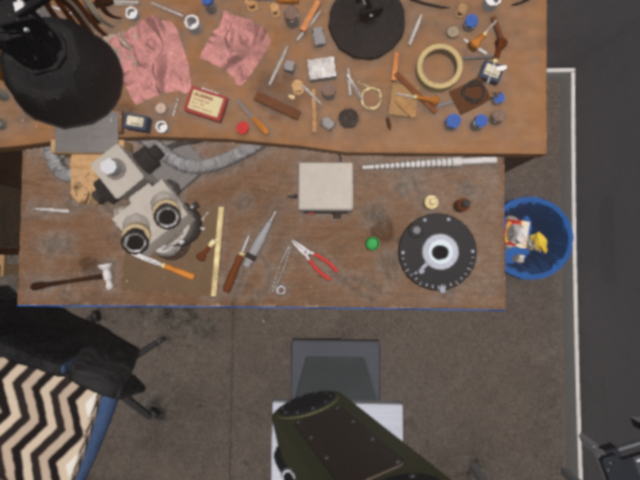

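View pics/top0c.png

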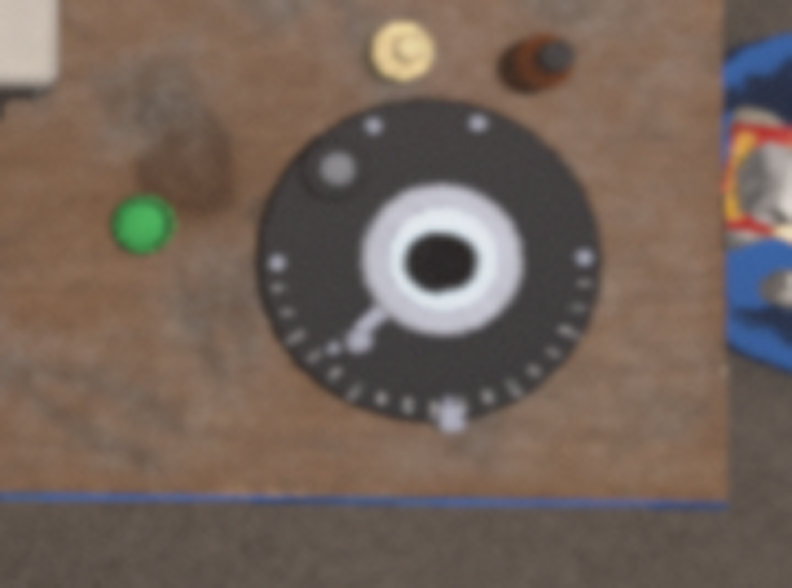

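View pics/side0.png

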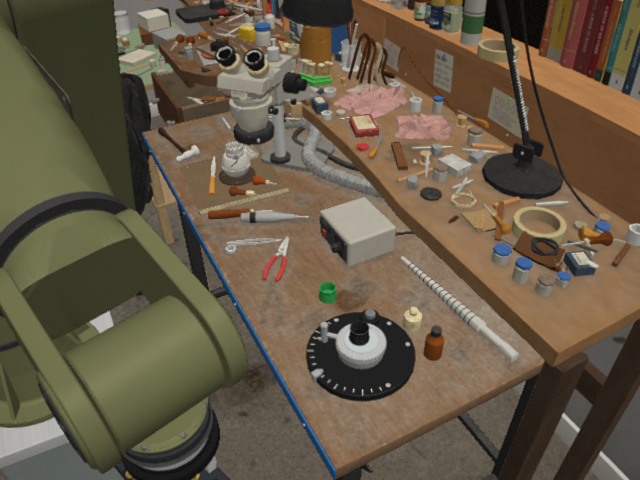

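View pics/side0c.png

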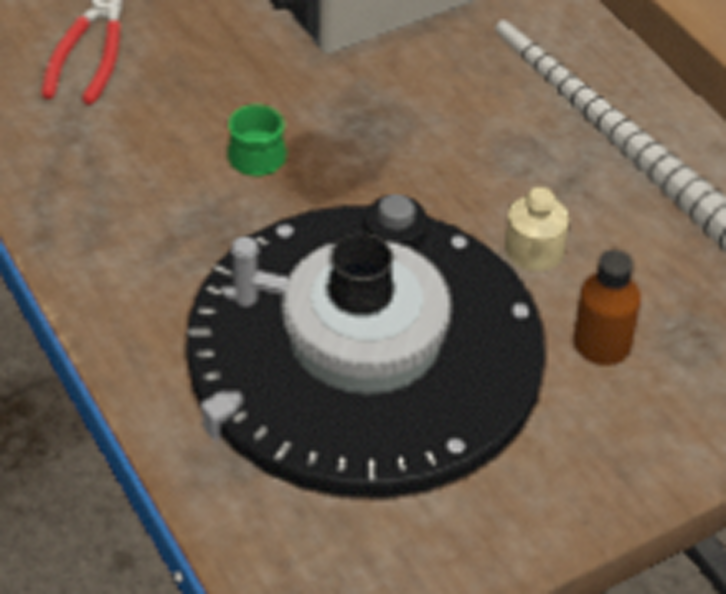

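The top view shows the viewer at about (437,253), with the clip at about (442,287) and the lever post at about (422,271). The lamp button is at about (417,230). Two things have the loupe's shape: the black one on the stage at (440,252), and a green one on the bench at (371,244). The black one on the glass fits the description, and it is clear in the enlarged side crop. Next I'll localise everything.

```bash
cat > h.py <<'E'
import numpy as np,cv2
from cell import manip,cams,models
def ray(c,p):
    u=cv2.undistortPoints(np.array([[p]],float),np.array(c["K"]),np.array(c["D"]))[0,0]
    T=np.array(c["pose"]);d=T[:3,:3]@[u[0],u[1],1];return T[:3,3],d
def atz(c,p,z):
    o,d=ray(c,p);return o+d*(z-o[2])/d[2]
def proj(c,P):
    T=np.linalg.inv(np.array(c["pose"]));P=np.atleast_2d(P).astype(float)
    r,_=cv2.Rodrigues(T[:3,:3]);return cv2.projectPoints(P,r,T[:3,3],np.array(c["K"]),np.array(c["D"]))[0][:,0]
E
python3 - <<'E'
from h import *
t=cams.camera("top");s=cams.camera("side")
ct=lambda u,v:(340+(u+.5)/4.4-.5,190+(v+.5)/4.2-.5)
cs=lambda u,v:(250+(u+.5)/3.3-.5,250+(v+.5)/3.3-.5)
for n,a,b,z in [("disc",(430,260),None,16),("ring",(443,259),None,44),("post",(360,340),(245,244),62),("ptr",(333,349),(225,292),22),("clip",(452,402),(238,398),23),("button",(338,169),(397,206),26),("loupe",(440,261),(362,250),73),("bottle",(555,55),(616,262),66),("brass",(408,48),(540,195),44)]:
    print(n,atz(t,ct(*a),z).round(1), atz(s,cs(*b),z).round(1) if b else"")
for n in("stand","clip_nose","polar_ring"):
  for c,cc in(("top",t),("side",s)):
    for r in models.regions_of(c,n):
        y,x=np.nonzero(r["pixels"]);print(n,c,r["score"],x.min(),x.max(),y.min(),y.max(),len(x))
# disc fit from side: bottom/left/right extremes
E
```

```text
disc [ 520.8 -244.2   16. ] 
ring [ 521.1 -244.5   44. ] 
post [ 475.5 -196.4   62. ] [ 476.3 -196.7   62. ]
ptr [ 468.9 -189.7   22. ] [ 467.5 -189.3   22. ]
clip [ 439.2 -254.1   23. ] [ 440.7 -255.5   23. ]
button [ 572.9 -191.9   26. ] [ 578.4 -182.1   26. ]
loupe [ 519.6 -236.    73. ] [ 521.7 -237.6   73. ]
bottle [ 634.4 -298.1   66. ] [ 633.9 -301.2   66. ]
brass [ 640.9 -226.2   44. ] [ 641.2 -226.8   44. ]
stand top 0.82 398 476 213 292 4644
stand side 0.56 305 416 309 402 7569
clip_nose top 0.51 412 419 227 234 54
clip_nose side 0.6 311 321 369 381 86
polar_ring top 0.84 417 457 234 272 590
polar_ring side 0.86 318 385 322 364 1070
polar_ring side 0.73 365 374 310 318 78
polar_ring side 0.57 306 416 309 401 7507
polar_ring side 0.36 403 421 308 331 363
polar_ring side 0.35 424 443 326 360 536
polar_ring side 0.27 226 235 245 253 75
```

```bash
cat >> h.py <<'E'
from scipy.spatial.transform import Rotation as Ro
def goal(P,yaw):
    s=manip.read_state();R=Ro.from_euler('xyz',s["eef_rot"]).as_matrix()
    d=R.T@(np.array(P)-s["eef_pos"])/10
    cy=s["eef_rot"][2];dy=-((yaw-cy+np.pi)%(2*np.pi)-np.pi)
    print("t",round(float(s["clock"]),2),"pos",s["eef_pos"].round(1),"yaw",round(cy,3),"F",s["wrist_force"].round(2),"gap",round(s["finger_gap"],1));print("ROW",d.round(2),round(dy,3))
E
python3 - <<'E'
from h import *
t=cams.camera("top");s=cams.camera("side")
def tri(a,b):
    a=(340+(a[0]+.5)/4.4-.5,190+(a[1]+.5)/4.2-.5);b=(250+(b[0]+.5)/3.3-.5,250+(b[1]+.5)/3.3-.5)
    o1,d1=ray(t,a);o2,d2=ray(s,b);k=np.linalg.lstsq(np.c_[d1,-d2],o2-o1,rcond=None)[0]
    p,q=o1+k[0]*d1,o2+k[1]*d2;return ((p+q)/2).round(1),np.linalg.norm(p-q).round(1)
print("button",tri((338,169),(397,206)));print("post",tri((360,340),(245,244)));print("clip",tri((452,402),(238,398)))
goal([501,-173,170],2.32)
E
```

```text
button (array([ 572.6, -190.1,   36.1]), np.float64(0.7))
post (array([ 475.9, -196.6,   62. ]), np.float64(0.8))
clip (array([ 440. , -254.6,   22.3]), np.float64(2.0))
t 1.85 pos [ 181.2 -519.3  178.4] yaw 0.336 F [-0.54  0.09  0.97] gap 93.8
ROW [ 41.6  -22.16   0.84] -1.984
```

```bash
python3 -m pendant '[[[8,-4.3,0,-0.14],[12,-6.4,0,-0.28],[16,-8.5,0,-0.42],[20,-10.6,0,-0.56],[24,-12.8,0,-0.70]]]' -1 5; python3 -c "
from h import *
goal([501,-173,170],2.32)"
```

```text
clock: 2.35
eef_pos: [351.9, -334.0, 178.7]
eef_rot: [3.141, 0.0, 1.041]
wrist_force: [0.7, -0.8, -0.2]
finger_gap: 57.3
t 2.35 pos [ 351.9 -334.   178.7] yaw 1.041 F [ 0.75 -0.83 -0.24] gap 57.3
ROW [21.43  4.74  0.87] -1.279
```

```bash
python3 -m pendant '[[[4.3,1,0,-0.14],[8.6,2,0,-0.28],[12.9,3,0,-0.42],[17.2,4,0.4,-0.56],[21.4,4.7,0.8,-0.70]]]'; python3 -m pendant '[[[0,0,0,-0.15],[0,0,0,-0.30],[0,0,0,-0.45],[0,0,0,-0.579],[0,0,0,-0.579]]]'; python3 - <<'E'
from h import *
goal([501,-173,54],2.32)
c=cams.camera("wrist");cv2.imwrite("pics/w1.png",c["frame"][:,:,::-1])
for z,P in [(0,[521,-244.5,46]),(0,[476,-196.5,62]),(0,[440,-254.6,22.5]),(0,[572.6,-190.1,36])]: print(proj(c,P).round(0))
E
```

```text
clock: 2.85
eef_pos: [501.6, -173.9, 170.5]
eef_rot: [3.141, 0.0, 1.742]
wrist_force: [0.1, 0.4, 1.2]
finger_gap: 17.4
clock: 3.35
eef_pos: [500.4, -175.4, 170.5]
eef_rot: [-3.142, -0.0, 2.317]
wrist_force: [-0.7, -0.8, -0.5]
finger_gap: 0.7
t 3.35 pos [ 500.4 -175.4  170.5] yaw 2.317 F [-0.69 -0.83 -0.52] gap 0.7
ROW [ 0.14  0.21 11.65] -0.003
[[290. 296.]]
[[286. 232.]]
[[225. 242.]]
[[366. 287.]]
```

View pics/w1.png

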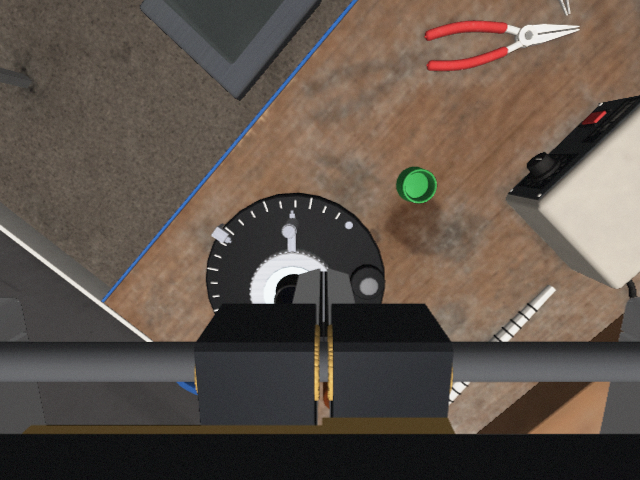

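```bash
python3 -m pendant '[[[0,0.2,3,0],[0.1,0.2,6,0],[0.1,0.2,9,0],[0.1,0.2,11,0],[0.1,0.2,11.7,0]]]'; python3 - <<'E'
from h import *
goal([501,-173,54],2.32)
c=cams.camera("wrist");cv2.imwrite("pics/w2.png",c["frame"][:,:,::-1])
c=cams.camera("side");cv2.imwrite("pics/s2.png",cv2.resize(c["frame"][220:430,230:470,::-1],None,fx=2.8,fy=2.8,interpolation=cv2.INTER_CUBIC))
E
```

```text
clock: 3.9
eef_pos: [500.2, -173.0, 51.6]
eef_rot: [-3.14, -0.003, 2.311]
wrist_force: [0.2, 0.3, 0.9]
finger_gap: 0.8
t 3.9 pos [ 500.2 -173.    51.6] yaw 2.311 F [0.22 0.25 0.9 ] gap 0.8
ROW [-0.05  0.06 -0.24] -0.009
```

View pics/w2.png

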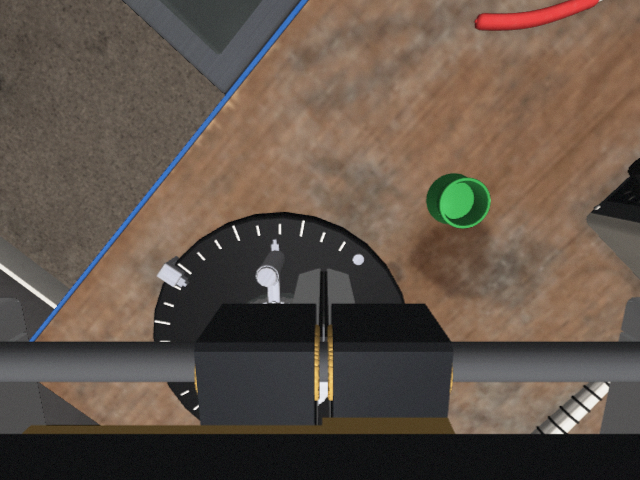

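View pics/s2.png

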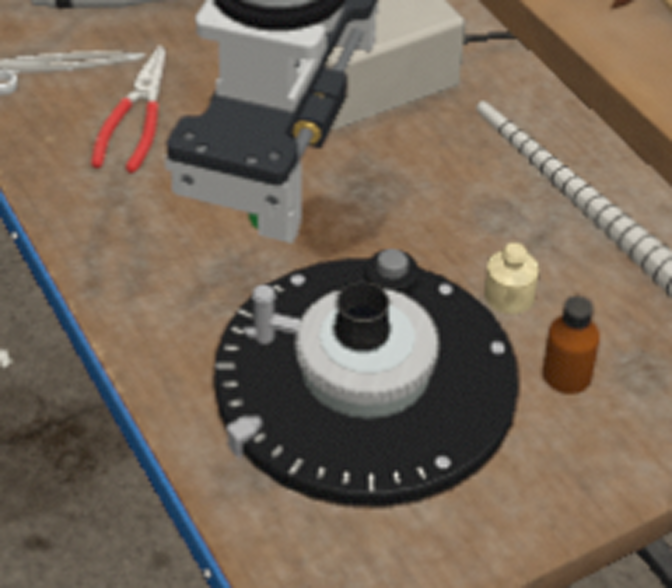

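```bash
python3 - <<'E'
from h import *
goal([501,-173,54],2.32)
c=cams.camera("wrist");f=c["frame"];cv2.imwrite("pics/w2c.png",cv2.resize(f[200:320,140:300,::-1],None,fx=5,fy=5,interpolation=cv2.INTER_CUBIC))
s=cams.camera("side");print((proj(s,[501,-173,43.6])-[230,220])*2.8)
np.savez("pics/w2.npz",**{k:np.array(c[k]) for k in("K","D","pose")})
E
```

```text
t 4.0 pos [ 500.9 -173.3   53.1] yaw 2.312 F [ 0.2  -0.25  0.02] gap 0.6
ROW [ 0.02  0.03 -0.09] -0.008
[[280.49431182 271.69590391]]
```

View pics/w2c.png

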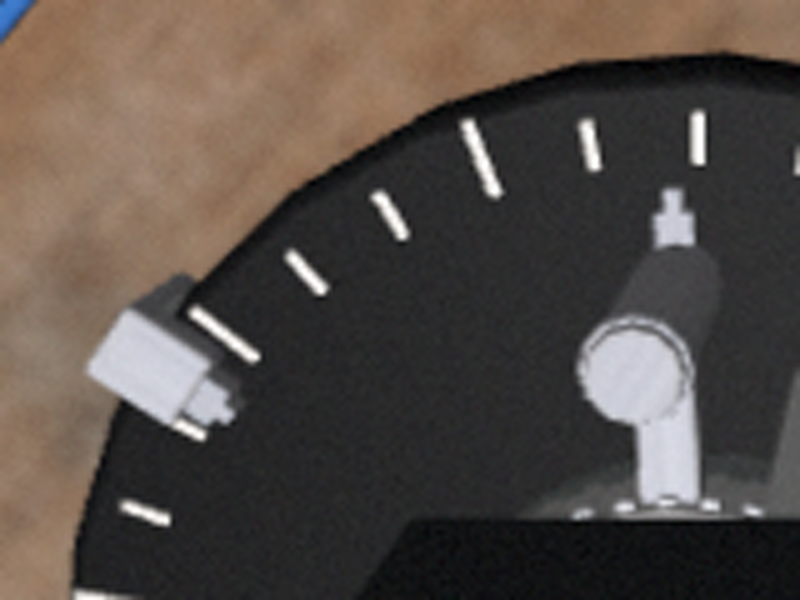

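```bash
python3 - <<'E'
from h import *
s=cams.camera("side");f=s["frame"];print(proj(s,[[501,-173,45],[501,-173,120]]))
cv2.imwrite("pics/s3.png",cv2.resize(f[240:360,270:400,::-1],None,fx=5,fy=5,interpolation=cv2.INTER_CUBIC))
c=np.load("pics/w2.npz")
q=lambda u,v:(140+(u+.5)/5-.5,200+(v+.5)/5-.5)
C=np.array([521,-244.5])
for n,p,z in[("nose",(236,413),22),("ptr",(672,188),22),("post",(637,372),62)]:
    P=atz(c,q(*p),z);d=P[:2]-C;print(n,P.round(1),np.hypot(*d).round(1),np.degrees(np.arctan2(d[1],d[0]))%360)
E
```

```text
[[330.17146541 316.48735649]
 [329.88150789 285.61109354]]
nose [ 444.1 -249.4   22. ] 77.1 183.62464914909685
ptr [ 467.5 -184.8   22. ] 80.1 131.86186073991766
post [ 476.7 -193.5   62. ] 67.6 130.98436586129196
```

View pics/s3.png

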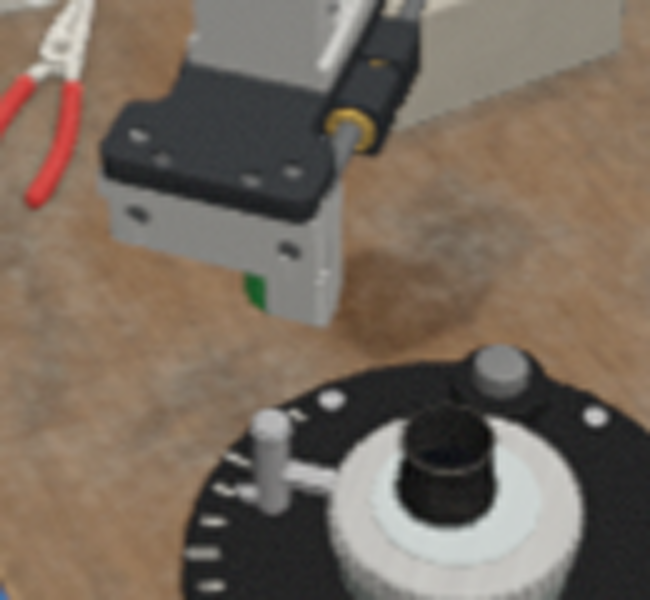

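```bash
python3 - <<'E'
from h import *
s=manip.read_state();print(s["eef_pos"],s["eef_rot"])
c=cams.camera("wrist")
R=Ro.from_euler('xyz',s["eef_rot"]).as_matrix()
for d in([0,0,8],[8,0,8],[8,-12.5,8],[8,12.5,8],[8,0,-19],[8,0,-40]): print(d,proj(c,s["eef_pos"]+R@np.array(d)).round(1))
t=cams.camera("top");print(proj(t,[501,-173,45]))
cv2.imwrite("pics/t3.png",cv2.resize(t["frame"][180:310,350:490,::-1],None,fx=5,fy=4.6,interpolation=cv2.INTER_CUBIC))
cv2.imwrite("pics/w3.png",cv2.resize(c["frame"][240:350,240:400,::-1],None,fx=5,fy=5,interpolation=cv2.INTER_CUBIC))
E
```

```text
[ 501.8070607  -173.64854966   54.6901701 ] [3.14081597e+00 1.69658170e-03 2.31384230e+00]
[0, 0, 8] [[322.5 267.7]]
[8, 0, 8] [[322.5 255.2]]
[8, -12.5, 8] [[302.  255.2]]
[8, 12.5, 8] [[343.  255.2]]
[8, 0, -19] [[322.5 268.6]]
[8, 0, -40] [[322.5 281.8]]
[[410.00888893 259.51176089]]
```

View pics/w3.png

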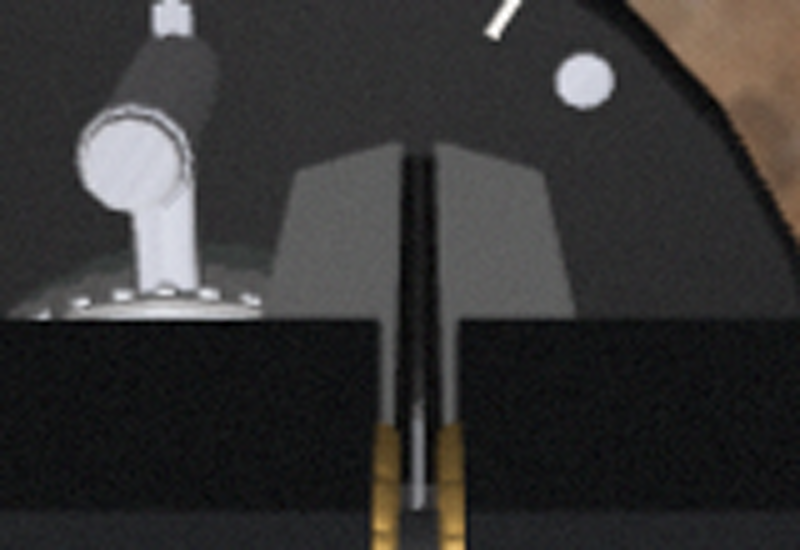

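View pics/t3.png

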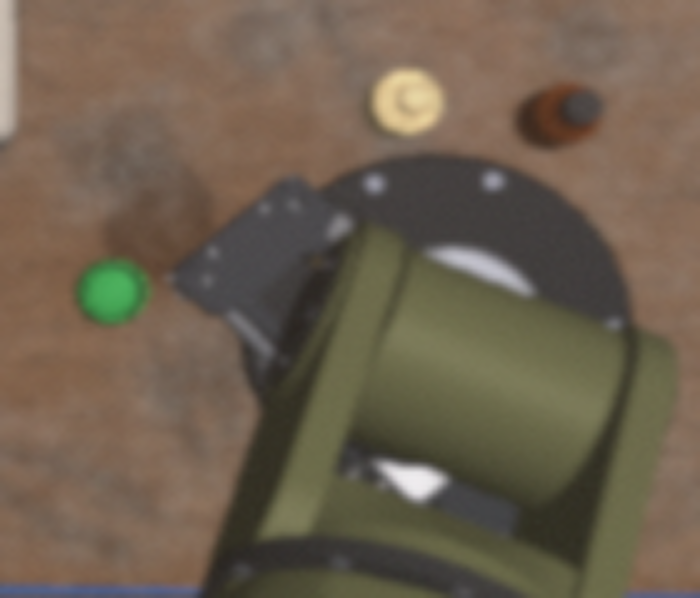

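```bash
python3 - <<'E'
from h import *
s=cams.camera("side")
for z in(45,60,72): print(z,proj(s,[501.8,-173.6,z]))
E
```

```text
45 [[330.73150142 316.54763939]]
60 [[330.68201217 310.62252413]]
72 [[330.6414928  305.79488589]]
```

View pics/wrist0.png

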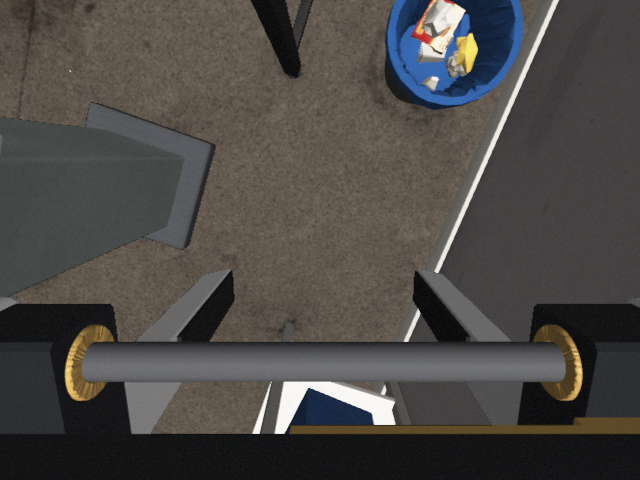

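The visible fingertips seem to end about 20 mm short of the stated tip: side row 305 gives z≈72, and the TCP is at 54. A slow approach at this height will show whether there really is contact with the post.

```bash
python3 -m pendant '[[[0,-0.4,0,0],[0,-0.8,0,0],[0,-1.2,0,0],[0,-1.4,0,0],[0,-1.6,0,0]]]'; python3 -m pendant '[[[0,-0.2,0,0],[0,-0.4,0,0],[0,-0.6,0,0],[0,-0.8,0,0],[0,-0.8,0,0]]]';  python3 - <<'E'
from h import *
goal([501,-173,54],2.32)
c=cams.camera("wrist");cv2.imwrite("pics/w4.png",c["frame"][150:400,100:500,::-1].repeat(2,0).repeat(2,1))
E
```

```text
clock: 4.8
eef_pos: [489.2, -184.4, 53.5]
eef_rot: [3.142, 0.0, 2.315]
wrist_force: [-0.7, -0.4, 0.2]
finger_gap: 0.4
clock: 5.3
eef_pos: [483.4, -189.8, 53.5]
eef_rot: [-3.142, -0.0, 2.315]
wrist_force: [0.2, 0.8, -0.7]
finger_gap: 0.4
t 5.3 pos [ 483.4 -189.8   53.5] yaw 2.315 F [ 0.16  0.82 -0.7 ] gap 0.4
ROW [ 0.04  2.43 -0.05] -0.005
```

View pics/w4.png

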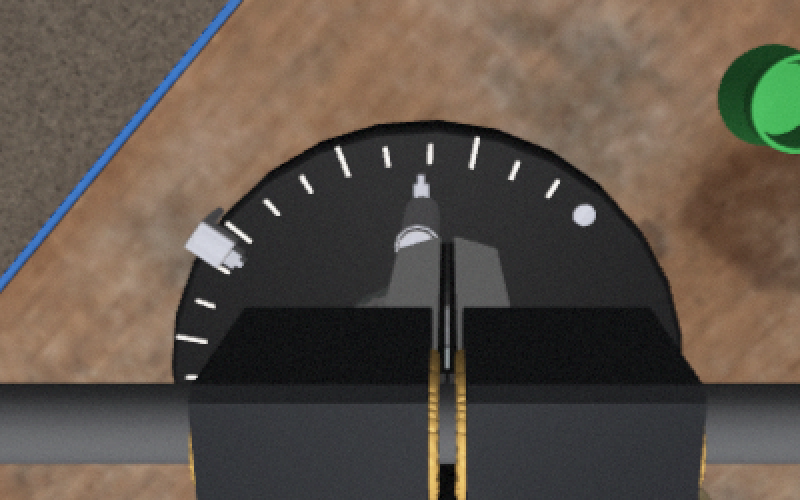

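The pointer did not move relative to the scale lines, and the fingers passed over the post. So the real tips do end about 18 mm above the TCP height. I'll back off and go lower.

```bash
python3 -m pendant '[[[0,1.2,0,0],[0,2.4,0,0],[0,2.4,0.8,0],[0,2.4,1.6,0],[0,2.4,2.4,0]]]'; python3 -m pendant '[[[0,0,0,0],[0,0,0,0]]]'; python3 - <<'E'
from h import *
goal([501,-173,28],2.32)
s=cams.camera("side");f=s["frame"];print(proj(s,[[500.5,-172.4,z] for z in(46,50)]))
cv2.imwrite("pics/s5.png",cv2.resize(f[240:360,270:400,::-1],None,fx=5,fy=5,interpolation=cv2.INTER_CUBIC))
E
```

```text
clock: 5.85
eef_pos: [500.8, -173.2, 28.3]
eef_rot: [-3.141, -0.001, 2.315]
wrist_force: [-0.8, -0.1, 0.9]
finger_gap: 0.8
clock: 6.05
eef_pos: [500.9, -173.5, 29.2]
eef_rot: [-3.141, -0.001, 2.314]
wrist_force: [-0.1, 0.4, 0.1]
finger_gap: 0.6
t 6.05 pos [ 500.9 -173.5   29.2] yaw 2.314 F [-0.08  0.39  0.14] gap 0.6
ROW [0.03 0.04 0.12] -0.006
[[329.75734589 315.9766648 ]
 [329.74166722 314.406343  ]]
```

View pics/s5.png

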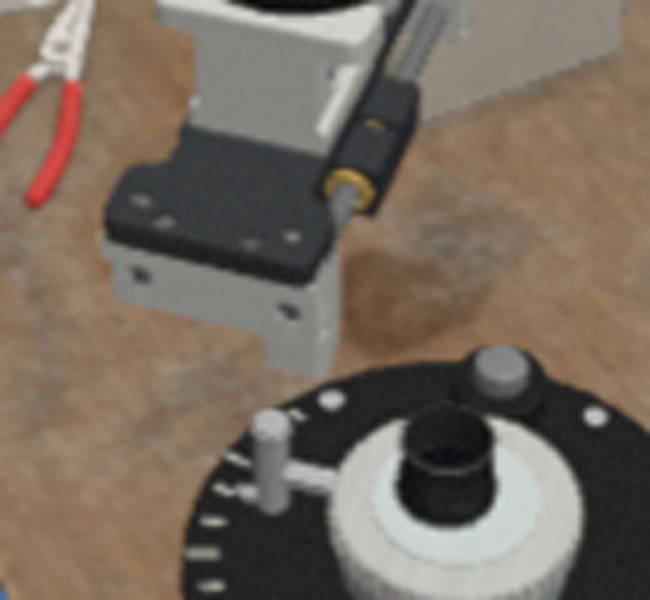

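```bash
python3 -m pendant '[[[0,-0.4,0.3,0],[0,-0.8,0.4,0],[0,-1.0,0.4,0],[0,-1.2,0.4,0],[0,-1.4,0.4,0]]]'; python3 -m pendant '[[[0,-0.2,0,0],[0,-0.4,0,0],[0,-0.4,0,0]]]';  python3 - <<'E'
from h import *
goal([501,-173,25],2.32)
c=cams.camera("wrist");cv2.imwrite("pics/w6.png",c["frame"][150:400,100:500,::-1].repeat(2,0).repeat(2,1))
E
```

```text
clock: 6.6
eef_pos: [490.8, -183.0, 25.6]
eef_rot: [3.142, 0.0, 2.315]
wrist_force: [-0.1, -0.0, 0.3]
finger_gap: 0.2
clock: 6.9
eef_pos: [487.8, -185.7, 25.5]
eef_rot: [3.142, 0.0, 2.315]
wrist_force: [0.3, 0.2, 0.1]
finger_gap: 0.6
t 6.9 pos [ 487.8 -185.7   25.5] yaw 2.315 F [0.26 0.18 0.1 ] gap 0.6
ROW [0.04 1.83 0.05] -0.005
```

View pics/w6.png

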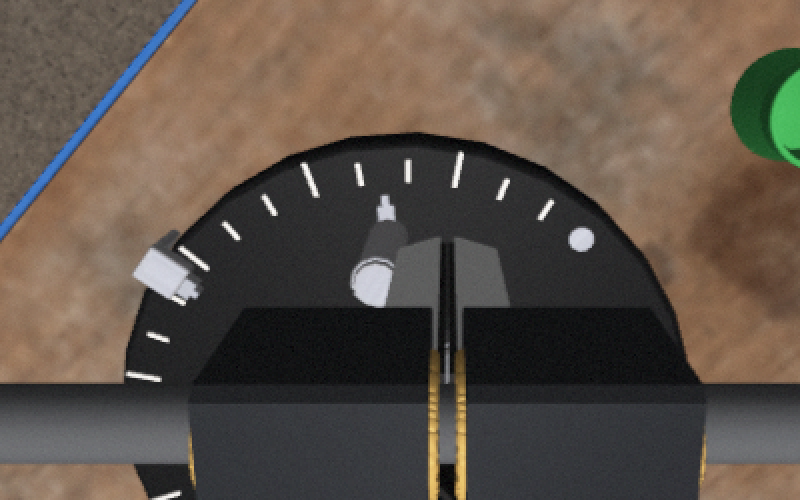

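```bash
for i in 1; do python3 -m pendant '[[[0.08,-0.27,0,-0.04],[0.14,-0.53,0,-0.08],[0.19,-0.80,0,-0.12],[0.24,-1.08,0,-0.16],[0.27,-1.35,0,-0.20]]]'; python3 -m pendant '[[[0.08,-0.27,0,-0.04],[0.14,-0.53,0,-0.08],[0.19,-0.80,0,-0.12],[0.24,-1.08,0,-0.16],[0.27,-1.35,0,-0.20]]]';done;  python3 - <<'E'
from h import *
s=manip.read_state();d=s["eef_pos"][:2]-[521,-244.5];y=s["eef_rot"][2];print(s["wrist_force"],"r,off",d@[np.cos(y),np.sin(y)],d@[np.sin(y),-np.cos(y)],s["eef_pos"],y)
c=cams.camera("wrist");cv2.imwrite("pics/w7.png",c["frame"][150:400,100:500,::-1].repeat(2,0).repeat(2,1))
E
```

```text
clock: 7.45
eef_pos: [476.2, -192.8, 25.5]
eef_rot: [3.141, 0.0, 2.517]
wrist_force: [0.7, 1.5, 0.0]
finger_gap: 0.4
clock: 7.95
eef_pos: [466.1, -202.1, 25.5]
eef_rot: [3.142, 0.0, 2.717]
wrist_force: [0.7, 0.6, -0.9]
finger_gap: 0.7
[ 0.74851883  0.56236207 -0.86830417] r,off 67.46761605454313 15.989670749800986 [ 466.1291697  -202.11202094   25.49079042] 2.7165476490035982
```

View pics/w7.png

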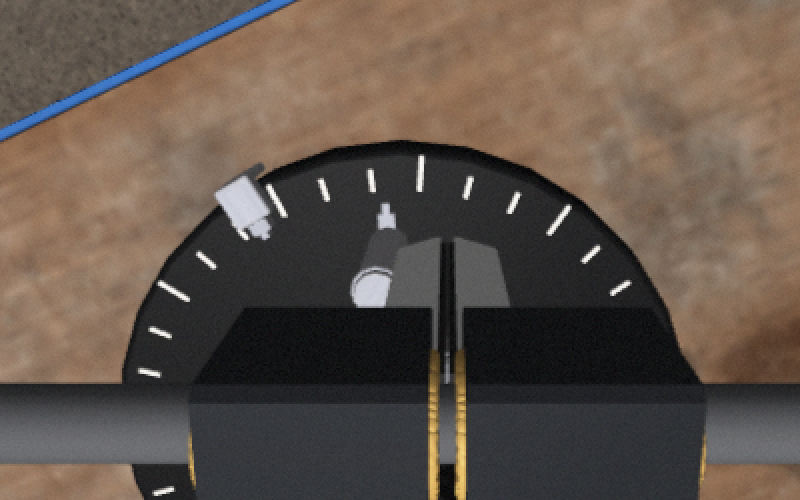

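```bash
cat >> h.py <<'E'
def ang(c,pts,C=(521,-244.5)):
    for n,p,z in pts:
        P=atz(c,p,z);d=P[:2]-C;print(n,P.round(1),"r",np.hypot(*d).round(1),"deg",round(np.degrees(np.arctan2(d[1],d[0]))%360,1))
E
python3 - <<'E'
from h import *
c=cams.camera("wrist")
ang(c,[("nose",(100+266/2,150+238/2),22),("ptr",(100+386/2,150+204/2),22)])
E
```

```text
nose [ 443.6 -251.    22. ] r 77.7 deg 184.8
ptr [ 448.8 -213.5   22. ] r 78.6 deg 156.8
```

```bash
python3 -m pendant '[[[0.08,-0.27,0,-0.04],[0.14,-0.53,0,-0.08],[0.19,-0.80,0,-0.12],[0.23,-1.08,0,-0.16],[0.25,-1.35,0,-0.20]]]'; python3 -m pendant '[[[0.08,-0.27,0,-0.04],[0.14,-0.53,0,-0.08],[0.19,-0.80,0,-0.12],[0.23,-1.08,0,-0.16],[0.25,-1.35,0,-0.20]]]';  python3 - <<'E'
from h import *
s=manip.read_state();d=s["eef_pos"][:2]-[521,-244.5];y=s["eef_rot"][2];print(s["wrist_force"],"r,off",d@[np.cos(y),np.sin(y)],d@[np.sin(y),-np.cos(y)],s["eef_pos"],y)
c=cams.camera("wrist");cv2.imwrite("pics/w8.png",cv2.resize(c["frame"][200:320,200:360,::-1],None,fx=5,fy=5,interpolation=cv2.INTER_CUBIC))
E
```

```text
clock: 8.55
eef_pos: [458.3, -213.2, 25.4]
eef_rot: [3.141, 0.0, 2.915]
wrist_force: [1.1, 1.8, -0.2]
finger_gap: 0.6
clock: 9.05
eef_pos: [452.8, -225.8, 25.4]
eef_rot: [3.141, 0.0, 3.115]
wrist_force: [0.8, 0.7, 0.5]
finger_gap: 0.9
[0.81446097 0.73839681 0.47284789] r,off 68.67683155146402 16.845298146337942 [ 452.79235491 -225.84555246   25.43334563] 3.1151609630426833
```

View pics/w8.png

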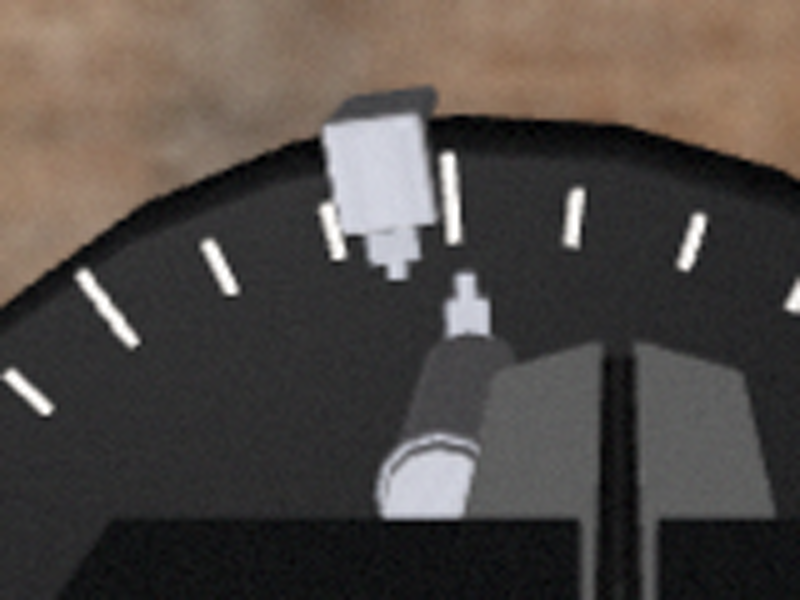

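```bash
python3 - <<'E'
from h import *
c=cams.camera("wrist");q=lambda u,v:(200+(u+.5)/5-.5,200+(v+.5)/5-.5)
ang(c,[("nose",q(397,280),22),("ptr",q(465,272),22)])
E
```

```text
nose [ 443.7 -251.3   22. ] r 77.6 deg 185.0
ptr [ 442.9 -243.2   22. ] r 78.1 deg 179.0
```

```bash
python3 -m pendant '[[[0.04,-0.14,0,-0.02],[0.08,-0.27,0,-0.04],[0.11,-0.40,0,-0.06],[0.14,-0.53,0,-0.08],[0.14,-0.53,0,-0.08]]]';  python3 - <<'E'
from h import *
c=cams.camera("wrist");cv2.imwrite("pics/w9.png",cv2.resize(c["frame"][200:320,200:360,::-1],None,fx=5,fy=5,interpolation=cv2.INTER_CUBIC))
E
```

```text
clock: 9.65
eef_pos: [451.1, -231.3, 25.5]
eef_rot: [3.142, 0.0, -3.088]
wrist_force: [-0.1, 1.5, -0.8]
finger_gap: 0.9
```

View pics/w9.png

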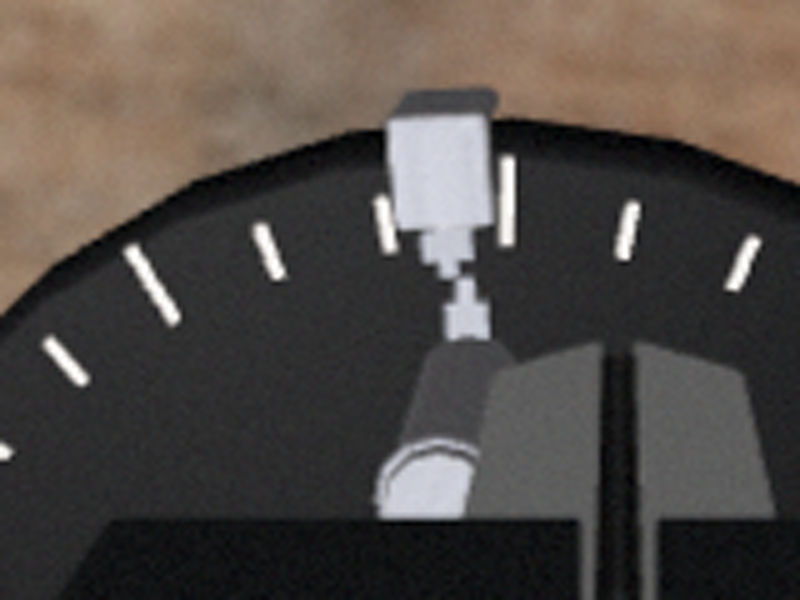

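```bash
python3 -m pendant '[[[0.02,-0.08,0,-0.012],[0.05,-0.17,0,-0.025],[0.05,-0.17,0,-0.025],[0.05,-0.17,0,-0.025],[0.05,-0.17,0,-0.025]]]';  python3 - <<'E'
from h import *
c=cams.camera("wrist");cv2.imwrite("pics/w10.png",cv2.resize(c["frame"][200:320,200:360,::-1],None,fx=5,fy=5,interpolation=cv2.INTER_CUBIC))
E
```

```text
clock: 10.2
eef_pos: [450.8, -232.9, 25.5]
eef_rot: [-3.142, 0.0, -3.064]
wrist_force: [0.2, 0.4, -0.1]
finger_gap: 0.3
```

View pics/w10.png

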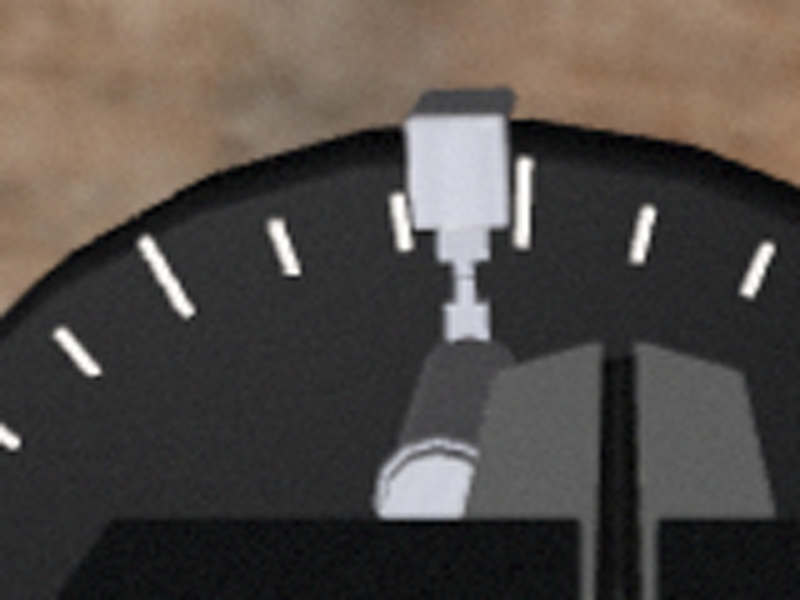

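The pointer tip and nose are in line (crop columns 463 and 463). Backing off and rising.

```bash
python3 -m pendant '[[[0,0.4,0,0],[0,1.2,0,0],[0,2.0,0,0],[0,2.0,-2,0],[0,2.0,-5,0]]]'; python3 -m pendant '[[[0,0,-4,0],[0,0,-7,0],[0,0,-9,0],[0,0,-9,0]]]';  python3 - <<'E'
from h import *
c=cams.camera("wrist");cv2.imwrite("pics/w11.png",c["frame"][:,:,::-1])
goal([574,-191.5,90],-3.064)
E
```

```text
clock: 10.75
eef_pos: [448.3, -211.6, 74.9]
eef_rot: [3.14, -0.003, -3.063]
wrist_force: [-0.1, -0.7, 1.0]
finger_gap: 0.6
clock: 11.15
eef_pos: [450.2, -212.9, 168.0]
eef_rot: [-3.139, 0.004, -3.063]
wrist_force: [-0.5, -0.9, -0.9]
finger_gap: 0.2
t 11.2 pos [ 449.5 -212.6  166.1] yaw -3.063 F [-0.43 -0.14 -0.11] gap 0.7
ROW [-12.56   1.14   7.62] 0.001
```

View pics/w11.png

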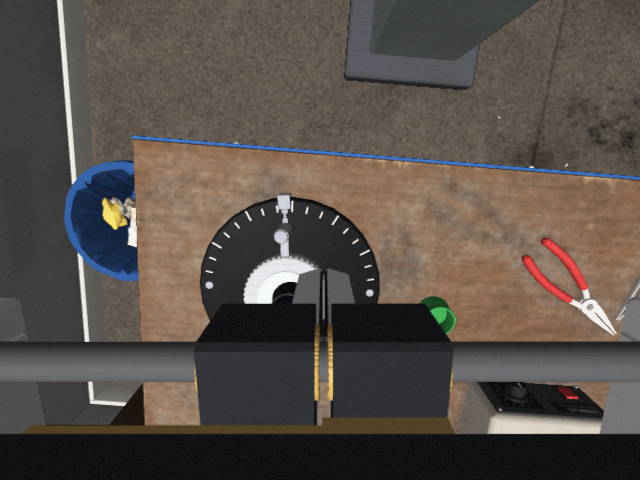

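```bash
python3 -m pendant '[[[-4.2,0.4,0,0],[-8.4,0.8,0,0],[-12.5,1.1,0,0],[-12.5,1.1,4,0],[-12.5,1.1,7.6,0]]]'; python3 -m pendant '[[[0,0,2,0],[0,0,3.5,0],[0,0,3.5,0],[0,0,3.5,0]]]';  python3 - <<'E'
from h import *
goal([574,-191.5,50],-3.064)
st=manip.read_state();R=Ro.from_euler('xyz',st["eef_rot"]).as_matrix()
s=cams.camera("side");f=s["frame"]
B=lambda p:(proj(s,p)[0]-[270,220])*5
print("tip",B(st["eef_pos"]+R@[0,0,-19]),"button",B([574,-191.5,36]))
cv2.imwrite("pics/s12.png",cv2.resize(f[220:340,300:440,::-1],None,fx=5,fy=5,interpolation=cv2.INTER_CUBIC))
c=cams.camera("wrist");cv2.imwrite("pics/w12.png",c["frame"][:,:,::-1])
E
```

```text
clock: 11.7
eef_pos: [573.1, -191.2, 86.2]
eef_rot: [3.141, -0.001, -3.062]
wrist_force: [0.4, -0.5, -0.0]
finger_gap: 0.3
clock: 12.1
eef_pos: [573.1, -192.2, 54.9]
eef_rot: [-3.141, 0.0, -3.063]
wrist_force: [1.0, 0.6, 0.1]
finger_gap: 0.7
t 12.1 pos [ 573.1 -192.2   54.9] yaw -3.063 F [1.03 0.58 0.15] gap 0.7
ROW [-0.09  0.07  0.49] 0.001
tip [507.39792554 388.95407741] button [503.97193186 461.84430558]
```

View pics/s12.png

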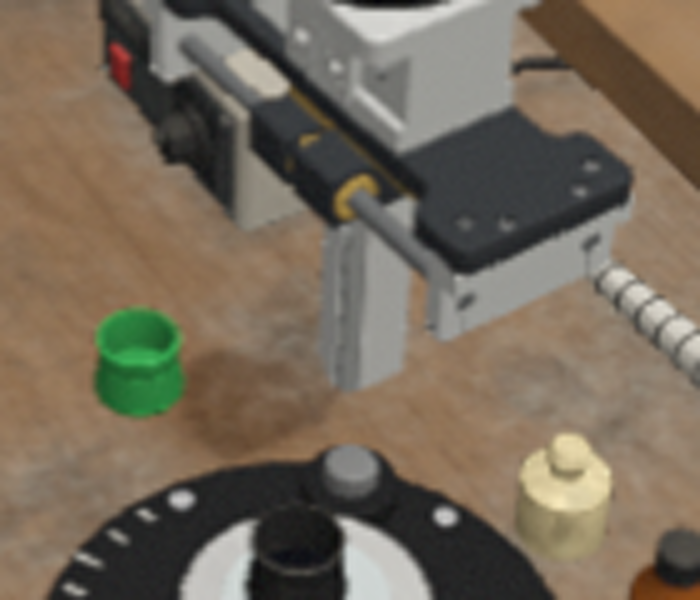

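View pics/w12.png

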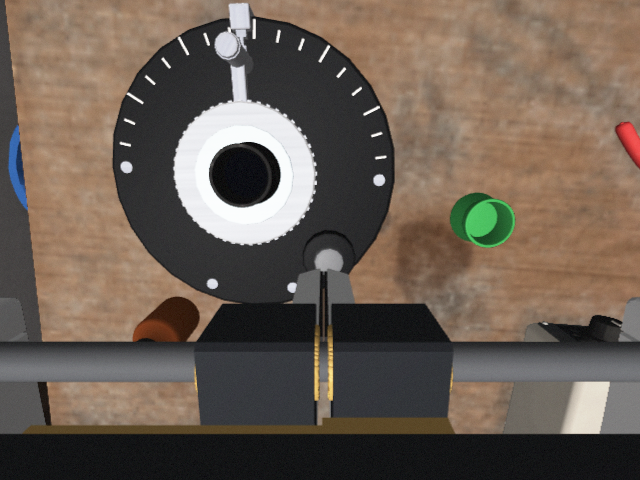

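The fingertips line up with the button: side crop tip at (360,385), button at (352,462), both as predicted. Pressing in small steps.

```bash
python3 -m pendant '[[[-0.05,0,1.5,0],[-0.05,0,2.8,0],[-0.05,0,3.4,0],[-0.05,0,3.4,0],[-0.05,0,3.4,0]]]';python3 -m pendant '[[[0,0,0.15,0],[0,0,0.3,0],[0,0,0.3,0]]]';python3 -m pendant '[[[0,0,0.15,0],[0,0,0.15,0]]]';  python3 - <<'E'
from h import *
s=cams.camera("side");f=s["frame"]
cv2.imwrite("pics/s13.png",cv2.resize(f[220:340,300:440,::-1],None,fx=5,fy=5,interpolation=cv2.INTER_CUBIC))
print(manip.read_state()["wrist_force"])
E
```

```text
clock: 12.7
eef_pos: [573.5, -192.2, 20.4]
eef_rot: [3.142, -0.0, -3.063]
wrist_force: [0.4, 0.2, -0.2]
finger_gap: 0.8
clock: 13.0
eef_pos: [573.5, -192.2, 17.4]
eef_rot: [-3.142, 0.0, -3.063]
wrist_force: [0.4, 0.2, 0.0]
finger_gap: 0.4
clock: 13.2
eef_pos: [573.4, -192.2, 15.8]
eef_rot: [3.141, -0.0, -3.063]
wrist_force: [-0.1, 0.8, 0.1]
finger_gap: 0.8
[-0.04489075  0.17500202 -0.1279637 ]
```

View pics/s13.png

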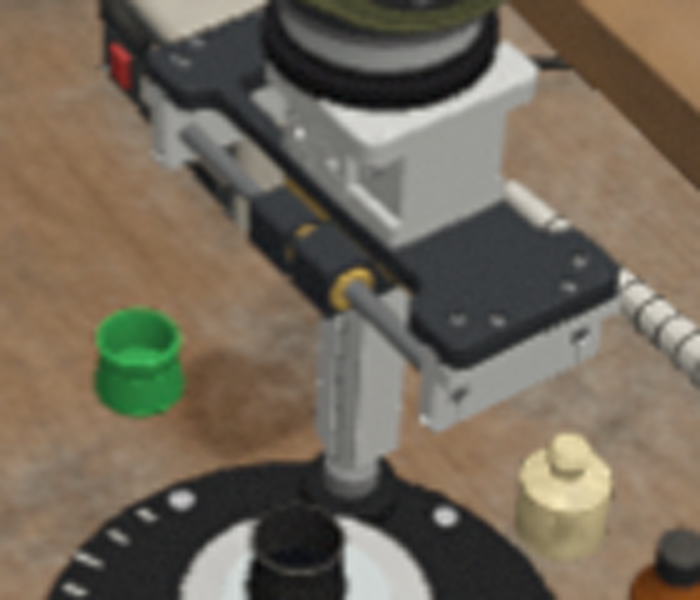

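```bash
for k in 1; do python3 -m pendant '[[[0,0,0.15,0],[0,0,0.15,0]]]'; python3 -m pendant '[[[0,0,0.15,0],[0,0,0.15,0]]]'; python3 -m pendant '[[[0,0,0.15,0],[0,0,0.15,0]]]';python3 -m pendant '[[[0,0,0.1,0],[0,0,0.1,0]]]'; done
```

```text
clock: 13.45
eef_pos: [573.4, -192.2, 14.3]
eef_rot: [3.141, -0.0, -3.063]
wrist_force: [-0.4, -0.0, -0.1]
finger_gap: 0.3
clock: 13.65
eef_pos: [573.3, -192.1, 12.7]
eef_rot: [3.141, -0.0, -3.063]
wrist_force: [-0.1, 0.0, -0.6]
finger_gap: 0.3
clock: 13.85
eef_pos: [573.4, -192.2, 11.2]
eef_rot: [3.141, -0.0, -3.063]
wrist_force: [0.9, 0.2, 0.5]
finger_gap: 0.4
clock: 14.05
eef_pos: [573.5, -192.2, 10.4]
eef_rot: [-3.142, 0.0, -3.063]
wrist_force: [0.3, 0.6, 0.1]
finger_gap: 1.0
```

```bash
python3 - <<'E'
from h import *
s=cams.camera("side");f=s["frame"]
cv2.imwrite("pics/s14.png",cv2.resize(f[290:330,340:400,::-1],None,fx=12,fy=12,interpolation=cv2.INTER_CUBIC))
c=cams.camera("wrist");cv2.imwrite("pics/w14.png",cv2.resize(c["frame"][180:340,220:430,::-1],None,fx=3.7,fy=3.7,interpolation=cv2.INTER_CUBIC))
E
```

```text
(no output)
```

View pics/s14.png

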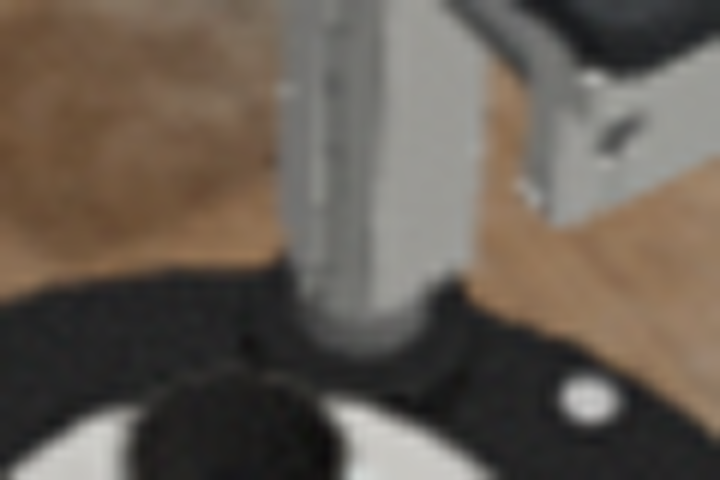

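View pics/w14.png

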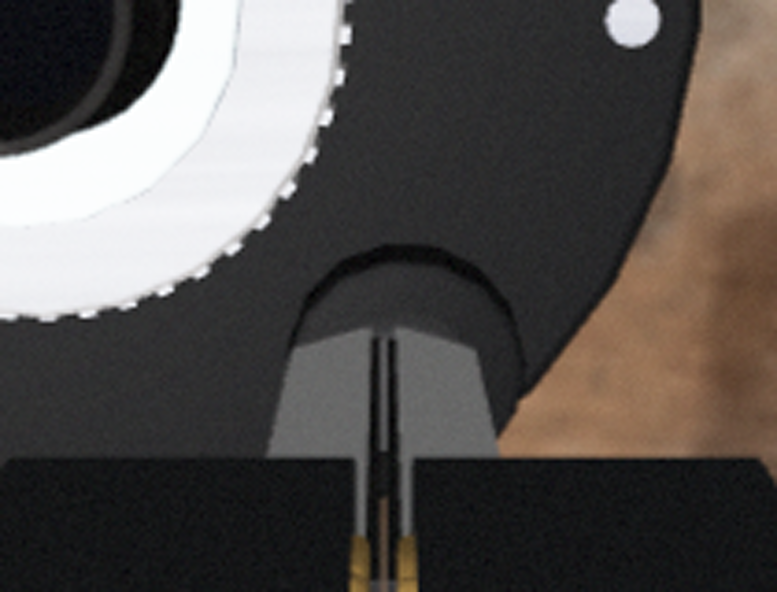

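```bash
python3 -m pendant '[[[0,0.3,0,0],[0,0.3,0,0]]]'; python3 -m pendant '[[[0,0,0.15,0],[0,0,0.15,0]]]'; python3 -m pendant '[[[0,0,0.15,0],[0,0,0.15,0]]]';  python3 - <<'E'
from h import *
for i in range(3):
  c=cams.camera("side");print(manip.read_state()["wrist_force"].round(2),manip.read_state()["effort"].round(2))
f=c["frame"]
cv2.imwrite("pics/s15.png",cv2.resize(f[290:330,340:400,::-1],None,fx=12,fy=12,interpolation=cv2.INTER_CUBIC))
E
```

```text
clock: 14.35
eef_pos: [573.2, -188.8, 10.4]
eef_rot: [3.141, -0.0, -3.063]
wrist_force: [0.3, 0.3, -0.1]
finger_gap: 0.4
clock: 14.55
eef_pos: [573.3, -189.1, 8.9]
eef_rot: [3.141, 0.0, -3.063]
wrist_force: [-0.5, 1.2, 1.3]
finger_gap: 0.5
clock: 14.75
eef_pos: [573.4, -189.1, 7.4]
eef_rot: [3.142, 0.0, -3.063]
wrist_force: [0.3, 1.8, 3.0]
finger_gap: 0.8
[-0.29  2.69  2.74] [-1.210e+00 -6.274e+01 -2.927e+01 -5.000e-01 -4.000e-02  0.000e+00]
[1.01 1.99 2.81] [-1.28e+00 -6.28e+01 -2.93e+01 -5.30e-01 -2.00e-02  0.00e+00]
[0.17 2.43 3.18] [-1.320e+00 -6.283e+01 -2.929e+01 -5.400e-01  2.000e-02  0.000e+00]
```

View pics/s15.png

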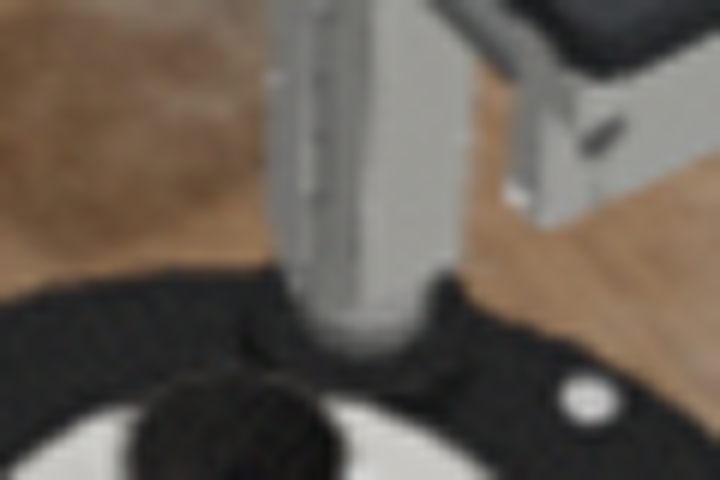

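```bash
python3 -m pendant '[[[0,0,0.1,0],[0,0,0.1,0]]]'; python3 -m pendant '[[[0,0,0.1,0],[0,0,0.1,0]]]';  python3 - <<'E'
from h import *
for i in range(2):
  c=cams.camera("wrist");print(manip.read_state()["wrist_force"].round(2),manip.read_state()["eef_pos"])
cv2.imwrite("pics/w16.png",cv2.resize(c["frame"][180:340,220:430,::-1],None,fx=3.7,fy=3.7,interpolation=cv2.INTER_CUBIC))
E
```

```text
clock: 15.1
eef_pos: [573.4, -189.2, 6.5]
eef_rot: [-3.142, 0.0, -3.063]
wrist_force: [0.6, 2.4, 3.8]
finger_gap: 0.4
clock: 15.3
eef_pos: [573.3, -189.2, 5.4]
eef_rot: [-3.142, 0.0, -3.063]
wrist_force: [1.2, 2.5, 3.1]
finger_gap: 0.8
[0.99 2.48 3.15] [ 573.33702834 -189.1923644     5.50225666]
[1.02 2.85 3.09] [ 573.33448779 -189.18389554    5.52248504]
```

View pics/w16.png

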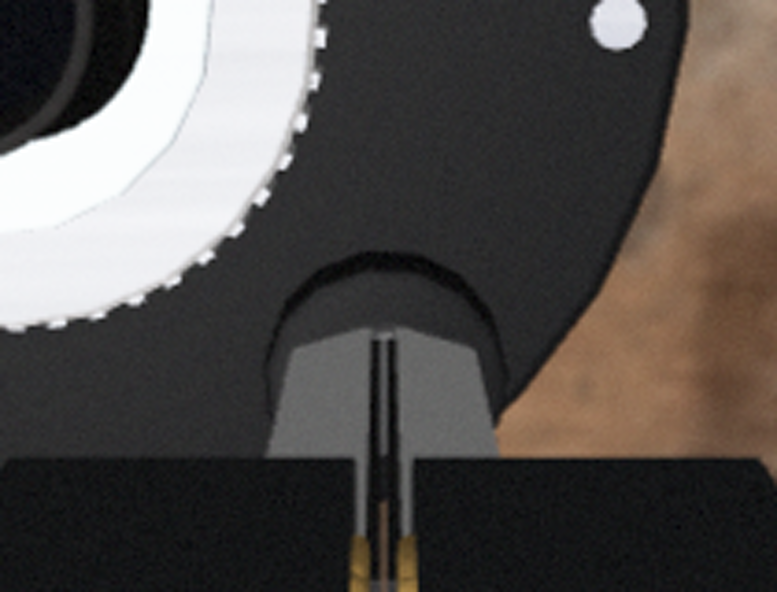

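```bash
python3 -m pendant '[[[0,0,0.1,0],[0,0,0.1,0],[0,0,0.1,0]]]'; python3 -m pendant '[[[0,0,0.1,0],[0,0,0.1,0],[0,0,0.1,0]]]'
```

```text
clock: 15.7
eef_pos: [573.4, -189.2, 5.1]
eef_rot: [-3.141, 0.0, -3.063]
wrist_force: [-1.4, 3.1, 10.8]
finger_gap: 0.5
clock: 16.0
eef_pos: [573.5, -189.2, 4.9]
eef_rot: [-3.141, 0.001, -3.063]
wrist_force: [-4.6, 4.8, 18.9]
finger_gap: 0.8
```

The force rose to about 3–4 N over roughly 5 mm and then hit a hard stop at 19 N, so the button is fully down. Releasing.

```bash
python3 -m pendant '[[[0,0,-0.3,0],[0,0,-1,0],[0,0,-3,0],[0,0,-6,0],[0,0,-9,0]]]'; python3 -m pendant '[[[0,0,-4,0],[0,0,-8,0],[0,5,-8,0],[0,10,-8,0],[0,14,-8,0]]]'; python3 -m pendant '[[[0,0,0,0],[0,0,0,0],[0,0,0,0]]]'; python3 - <<'E'
from h import *
w=cams.camera("wrist");cv2.imwrite("pics/w17.png",w["frame"][:,:,::-1])
t=cams.camera("top");s=cams.camera("side")
cv2.imwrite("pics/t17.png",cv2.resize(t["frame"][190:330,340:520,::-1],None,fx=4.4,fy=4.2,interpolation=cv2.INTER_CUBIC))
cv2.imwrite("pics/s17.png",cv2.resize(s["frame"][250:430,250:470,::-1],None,fx=3.3,fy=3.3,interpolation=cv2.INTER_CUBIC))
E
```

```text
clock: 16.5
eef_pos: [572.6, -189.3, 94.1]
eef_rot: [3.141, -0.002, -3.064]
wrist_force: [0.7, -1.6, -0.1]
finger_gap: 0.6
clock: 17.0
eef_pos: [561.5, -47.9, 173.5]
eef_rot: [-3.141, -0.001, -3.064]
wrist_force: [1.1, 0.3, 0.7]
finger_gap: 0.4
clock: 17.3
eef_pos: [562.2, -50.7, 173.3]
eef_rot: [-3.141, -0.0, -3.064]
wrist_force: [0.0, 0.4, -1.0]
finger_gap: 0.1
```

View pics/s17.png

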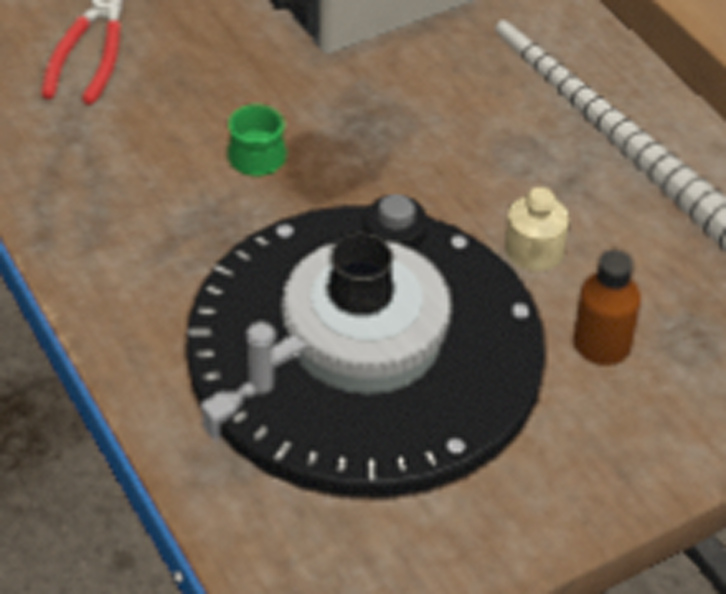

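View pics/t17.png

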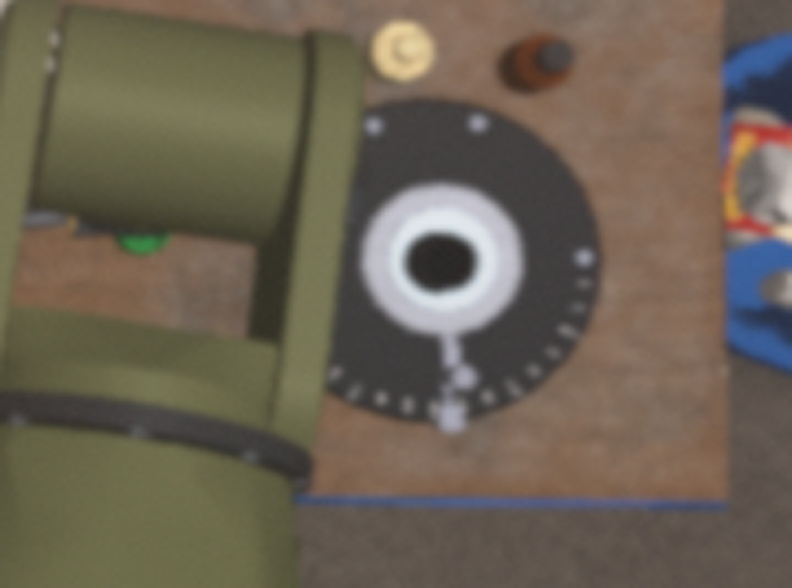

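View pics/w17.png

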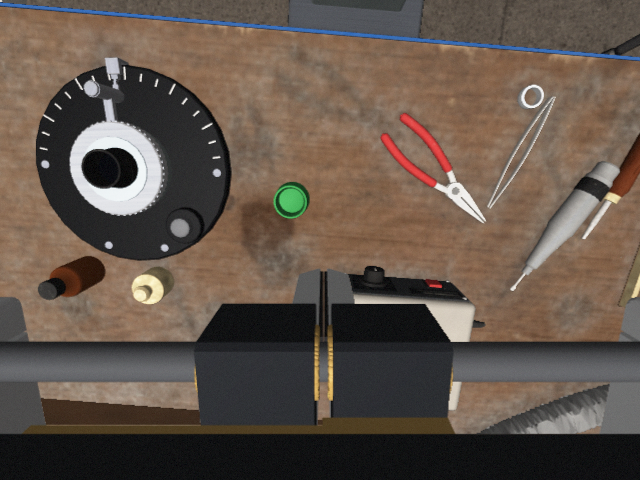

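```bash
python3 -c "
from h import *
print(manip.sign_off(), manip.read_state()['clock'])"
```

```text
the job is handed in; nothing more can be done
the job is handed in; nothing more can be done
```

I pushed the lever with the closed fingers until its pointer was in line with the clip's nose, then pressed the lamp button fully down and released it. The job was handed in at about 17 s; no verdict was reported.

**Last checks:**
- **Pointer and nose:** they line up in the close wrist picture taken before the fingers backed off, and still look in line in the last pictures.
- **Button:** the force rose to 3–4 N over about 4–5 mm of travel, then hit a hard stop, peaking at about 19 N. In the last pictures the button looks back up. I could not read its position directly, so "fully down" rests on those forces.
- **Loupe, viewer, clip, brass weight and bottle:** all look unmoved against the first side picture.
- **Pliers, tweezers and ring:** the arm never went near them.
- **Robot:** the arm was clear of everything at hand-in. The force while pushing the lever stayed around 2 N.

**Disagreements:**
- **Fingertips:** they do not match the stated 8 mm ahead of the TCP; they ended about 18–25 mm behind it. My first pass went over the lever post without touching it, so I worked lower by eye.
- **Button height:** I measured its top at about 36 mm from the pictures, but contact came about 7 mm lower than that predicts. This fits the same tip offset uncertainty.
- **Side force during the press:** there was an unexplained sideways force of up to about 5 N at the hard stop.

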